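Throw back the keeper of the loaded cigar cradle

ROBOT

A 6-joint arm with a two-finger parallel gripper is mounted at the origin on a cart in front of the work surface, level with it; the furniture and walls round the work are solid. World frame = base frame: x ahead of the robot, y to its left, z up, the work surface at z = 0. Lengths are in m, angles in degrees, forces in N, time in s.
With the tool pointing down it reaches from about 0.25 to 0.725 m from the base axis. Payload 9.7 kg.
Tool frame: the origin (TCP) lies on the mounting face of the last link; the fingertips stand 173 mm ahead of it and the grasp point (between the pads) lies 155 mm ahead of it; z points along the fingers, y is the line along which they close (so a half turn about z gives the same grasp; the last joint's range is limited). The gripper opens to 85 mm and grips with 20 to 120 N. Pads are 22 mm wide; open, the fingers measure 114 mm over their backs; the gripper's body (76 mm by 85 mm) begins 54 mm behind the grasp point. The pads swing forward as they close: fully open they stand 13 mm farther back than shut.
Start: joints at [76.318, 4.979, 10.078, 95.1, 0, 90], TCP at [0.13, 0.534, 0.405] pointing down, gripper open.
Joint ranges: [-179.16, 179.16], [-48.56, 103.87], [-65.8, 70.77], [-126.05, 130.52], [-82.76, 87.17], [-180, 180]. Speed limits (degrees/s): [127.2, 127.2, 147.25, 180, 180, 180].

INTERFACE

Orientations are given as [roll, pitch, yaw] about the fixed x, y, z axes, in that order (R = Rz(yaw) Ry(pitch) Rx(roll)).
In Python, from workcell import bot, camera, camera_model, outline_of, pinpoint gives the robot as it stands.
- The arm moves only by the tool move_arm, never from a script. Its arguments are lists of equal length, an entry for each row: "jaw": the closure, from 0 (fully open) to 1 (shut); "delta_pos": the shift along the world's x, y, z in m, a list of three; "yaw": the turn about the world's z in rad. In form: {"jaw": [jaw, ...], "delta_pos": [[dx, dy, dz], ...], "yaw": [yaw, ...]}. A call has 1 to 10 rows; each row shifts and turns the commanded pose from where the row before left it; what a row does not reach is not made up. A row lasts 1/12 s, in which the tool goes at most 41.7 mm and 7.16 degrees, less where a joint would pass 70% of its speed; a pose out of reach is approached as far as the arm can. A call with a gripper value outside its range is refused whole. The fingers move at their own pace and stop on an object; "force" is the grip in N (left out, the last holds). Time passes only in rows, so rows that do not move let the fingers close. It gives the time, the measured TCP pose, the force, the opening and the grip force at its end, in the units of the state.
- bot.get_obs(): the state, without advancing time (a new reading comes with each control period).
- camera(name): name is "side" or "top"; returns the picture (384x512x3 uint8, red, green, blue); there is no depth.
- camera_model(name): a dict with "fx", "fy", "cx", "cy" (pixels), "R" (3x3) and "t" (3): a world point X has camera coordinates R X + t. Camera axes: x right, y down, z forward; pixel columns grow to the right and rows downward; lengths in m; the calibration is good to about 2 mm. A picture is of the moment at which its call begins. camera_model takes no time and is no camera call.
- bot.job_done(): hands the job in; it is judged then, once.
Trained networks look in the newest picture that a camera, given by its name, has taken for a name from the list of things; names that differ only in an ending like _2 or _b are one class to them, and where a whole thing is asked for, a point or a joint stands for the part that bears it (a point fixed in the world has none). Each returns a list of dicts, best first, with "confidence" (0 to 1); they miss things now and then, are a little off and sometimes report something else, mostly with a low value. They report only what shows in the picture. A call takes as long as a camera call.
- outline_of(camera, thing): "mask" (384x512 bool, what is visible of it) and "xy" ([column, row] in pixels, amid what is visible of it).
- pinpoint(camera, thing): "xy" ([column, row] in pixels: a listed point, or the origin of a listed thing).
The state is a dict: "time": time; "q": joint angles; "qd": joint speeds; "joint_efforts": joint torques, N m; "ee_pos": TCP position; "tcp_rot": TCP orientation; "wrist_force": force on the tool from outside, world axes, zero at the start; "torque": the same for the moment, N m; "opening": finger opening in m; "grasp_force": force on a finger pad.
Only numpy, scipy, OpenCV 4.12 (cv2) and the standard library are available. Lean on these libraries where they do the work, as an engineer would, in place of code of your own. Each camera call takes 0.05 s, during which the arm holds its last target. There are 200 camera calls.

TASK

Two wooden gluing cradles stand on the rolling table, and only one of them has a cigar in it. Swing that cradle's hinged keeper up off the cigar and right over, so that it lies back against its stop and stays open by itself when you let go. Leave the cigar lying where it is in its groove, and leave the empty cradle's keeper closed.

Things in the scene. Friction and masses are not known exactly. Their poses are not given: they have to be found in the camera images.
- cradle_full: The loaded cradle: wood board 150 x 110 x 12 mm, fixed to the table, with two saddles. Origin: centre of its underside; x along the groove, z up. The cigar lies along x at y = 0, top 46 mm up. Over its middle lies the keeper: a steel strap 16 wide, 6 thick, ending in a round wood grip bar, 20 diameter, 36 long, lying along x, free to be pinched from above across its flat ends.
- keeper_full (a joint): Angle q of that keeper, rad: 0 closed and level (start), 1.57 straight up (balance), 2.2 leaning open on its stop. No spring, light (0.12 kg): falls shut before the balance point, open beyond it. In the cradle's frame the hinge axis runs along x at y = -45, z = 58 mm, between steel cheeks up to z = 70; the grip's middle is at (0, -45 + 95 cos q, 58 + 95 sin q) mm.
- keeper_empty (a joint): Angle of the keeper on the other cradle, of the same make but empty; same meaning, 0 closed. It stays closed.
- cigar: The cigar in the loaded cradle, dark brown, loose, 161 mm long and about 24 mm thick, lying along the groove. Origin: centre of its underside; x along its length.

How it is judged:
By the outcome, as a careful person would: the job done as asked, in the order asked, and still so for the second after the job is handed in, with the robot touching nothing.
It also fails if it takes over 35 s, if anything falls off the work surface, if the arm or the gripper's body presses on something with over 40 N, if the wrist force passes 120 N, or if a joint passes its speed limit or range.

## Working session

There is one attempt and no reset: what is moved stays moved. The work goes in short steps, Python scripts to look and compute and a tool call to move; the robot and the scene stay as the last step left them, time stands still between calls to the robot, and variables do not carry over. Pictures are saved under pics/ and viewed, at most 10 in all, crops included, and the job is handed in when it is done.

Besides the shell and the picture viewer there is one more tool, called after "Emit:" by a JSON object that holds its "fn" and its "kwargs". move_arm: Moves the arm, as the interface text tells. Its arguments: {"type":"object","properties":{"jaw":{"type":"array"},"delta_pos":{"type":"array"},"yaw":{"type":"array"},"force":{"type":"number"}},"required":["jaw","delta_pos","yaw"]}

```bash
mkdir -p pics; cat > h.py <<'E'
import numpy as np, cv2
from workcell import bot, camera, camera_model, outline_of, pinpoint
def save(n,f):
    im=camera(n); cv2.imwrite('pics/'+f,im[:,:,::-1]); return im
def ray(n,xy):
    m=camera_model(n);R=np.array(m['R']);t=np.array(m['t'])
    d=R.T@np.array([(xy[0]-m['cx'])/m['fx'],(xy[1]-m['cy'])/m['fy'],1]);return -R.T@t,d
def onz(n,xy,z):
    o,d=ray(n,xy);return o+d*(z-o[2])/d[2]
def proj(n,X):
    m=camera_model(n);c=np.array(m['R'])@np.array(X)+np.array(m['t']);return np.array([c[0]/c[2]*m['fx']+m['cx'],c[1]/c[2]*m['fy']+m['cy']])
E
python3 - <<'E'
from h import *
a=save('top','t0.png');b=save('side','s0.png')
cv2.imwrite('pics/both.png',cv2.resize(np.vstack([a,b])[:,:,::-1],None,fx=.78,fy=.78))
for n in('top','side'):
    for th in('cradle_full','keeper_full','keeper_empty','cigar'):
        for r in pinpoint(n,th)[:3]: print(n,th,'pp',np.round(r['xy'],1),round(r['confidence'],2))
        for r in outline_of(n,th)[:3]:
            ys,xs=np.nonzero(r['mask']);print(n,th,'ol',np.round(r['xy'],1),round(r['confidence'],2),xs.min(),xs.max(),ys.min(),ys.max())
s=bot.get_obs();print(s)
E
```

```text
top cradle_full pp [330.5 191.7] 0.69
top cradle_full ol [331.2 189.3] 0.9 302 361 158 225Traceback (most recent call last):
  File "<stdin>", line 6, in <module>
ValueError: it knows: cigar, cradle_full
```

View pics/both.png

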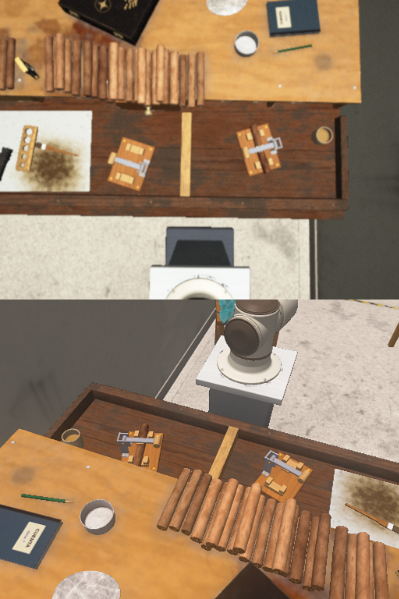

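The top view has the loaded cradle on the right, at about (331,190) full-scale px, with a dark cigar. The empty one is on the left at about (168,207).

```bash
python3 - <<'E'
from h import *
a=cv2.imread('pics/t0.png');b=cv2.imread('pics/s0.png')
c1=cv2.resize(a[140:240,280:380],(600,600),interpolation=cv2.INTER_CUBIC)
cv2.imwrite('pics/c1.png',c1)
c2=cv2.resize(b[150:250,130:230],(600,600),interpolation=cv2.INTER_CUBIC)
cv2.imwrite('pics/c2.png',c2)
camera('top');camera('side')
for n in('top','side'):
    for th in('cradle_full','cigar'):
        for r in pinpoint(n,th)[:3]: print(n,th,'pp',np.round(r['xy'],1),round(r['confidence'],2),onz(n,r['xy'],0 if 'cr' in th else .022))
        for r in outline_of(n,th)[:3]:
            m=r['mask'].astype(np.uint8);ys,xs=np.nonzero(m);print(n,th,'ol',np.round(r['xy'],1),round(r['confidence'],2),xs.min(),xs.max(),ys.min(),ys.max(),cv2.minAreaRect(np.argwhere(m)[:,::-1].astype(np.float32)))
    m=camera_model(n);print(n,m['fx'],-np.array(m['R']).T@m['t'],np.round(m['R'],2).tolist(),proj(n,[.13,.534,.405]),proj(n,[0,0,0]))
s=bot.get_obs();print(s)
E
```

```text
top cradle_full pp [331.4 190.7] 0.66 [ 0.53310817 -0.18417185  0.        ]
top cradle_full ol [332.9 188.9] 0.88 302 361 158 224 ((334.77972412109375, 189.74136352539062), (58.67405700683594, 52.757083892822266), 73.81079864501953)
top cradle_full ol [332.  193.3] 0.27 320 346 159 222 ((332.2823791503906, 190.88743591308594), (66.40159606933594, 11.521738052368164), 72.34988403320312)
top cigar pp [334.2 188.7] 0.75 [ 0.53623803 -0.1870864   0.022     ]
top cigar ol [333.2 191.3] 0.76 320 346 159 222 ((332.4244689941406, 190.33291625976562), (65.43708038330078, 11.076766967773438), 72.80146026611328)
top 398.2289656383813 [0.43807169 0.00628796 1.01529891] [[0.02, -1.0, 0.02], [-1.0, -0.02, -0.09], [0.09, -0.02, -1.0]] [-114.71532246  434.71555679] [255.504506   406.40656823]
side cradle_full pp [184.3 193.5] 0.9 [ 0.51799992 -0.18364275  0.        ]
side cradle_full ol [376.  217.1] 0.7 347 397 200 235 ((371.8844909667969, 213.47984313964844), (53.67002487182617, 19.02051544189453), 36.469234466552734)
side cigar pp [179.9 190.5] 0.55 [ 0.52879133 -0.18661264  0.022     ]
side ciga
[... 377 characters left out ...]
] [318.46337626  83.30704084]
{'time': 0.7, 'q': array([ 7.63178165e+01,  4.97792059e+00,  1.00761683e+01,  9.50983414e+01,
       -8.10422774e-04,  8.99997950e+01]), 'qd': array([-0.052137  ,  0.03439737,  0.02610148,  0.06186423, -0.01973105,
        0.08903677]), 'joint_efforts': array([ 2.29451194e-03, -5.19956338e+01,  4.64791203e+01,  1.04867235e-03,
        2.18596133e-04,  2.24380429e-06]), 'ee_pos': array([0.13009445, 0.53438431, 0.40467521]), 'tcp_rot': array([-1.79999906e+02,  8.10422439e-04,  1.66318021e+02]), 'wrist_force': array([ 0.98339817, -0.29736877, -0.17333028]), 'torque': array([ 0.0086514 , -0.04082702,  0.00442633]), 'grasp_force': 0.0, 'opening': 0.08562001429034777}
```

View pics/c1.png

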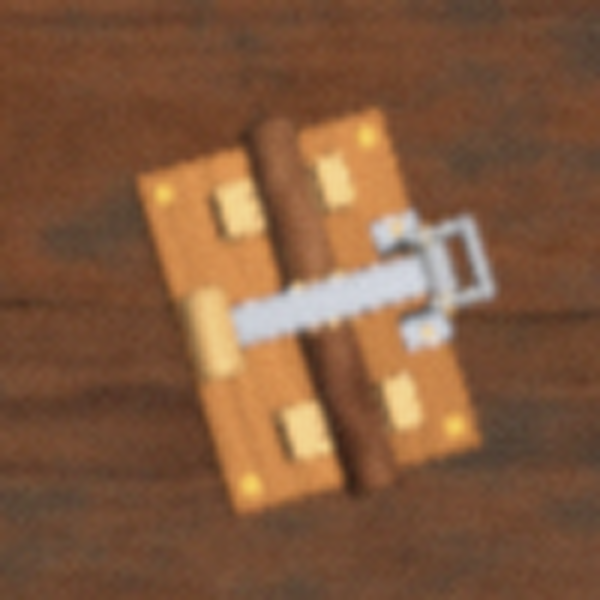

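View pics/c2.png

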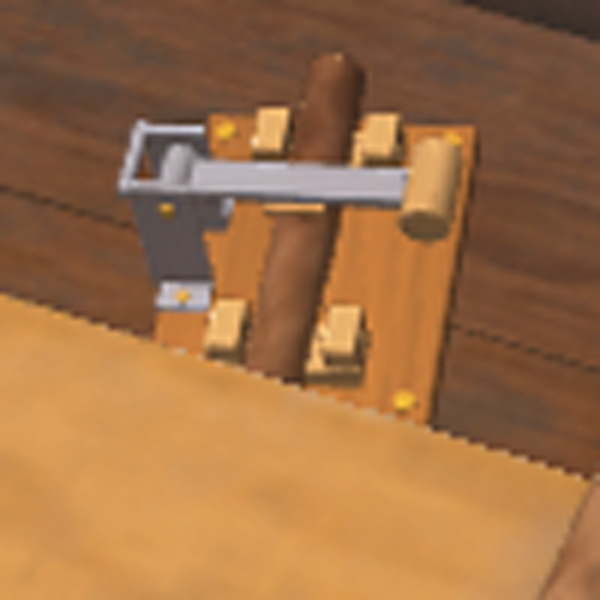

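The crop shows the grip bar at about (315.5,195.5) full-scale px in the top view and the hinge at about (352,184). Next I fit the cradle pose, including its height.

```bash
python3 - <<'E'
from h import *
from scipy.optimize import least_squares
f=lambda u,v,ox,oy:np.array([(u+.5)/6-.5+ox,(v+.5)/6-.5+oy])
T=[((75,55,12),(140,178)),((75,-55,12),(380,110)),((-75,-55,12),(480,442)),((-75,55,12),(240,514)),((0,50,58),(213,333)),((0,-45,58),(438,268))]
S=[((-75,55,12),(477,127)),((0,50,58),(431,188)),((0,-45,58),(178,168))]
obs=[('top',np.array(p)/1e3,f(*c,280,140)) for p,c in T]+[('side',np.array(p)/1e3,f(*c,130,150)) for p,c in S]
def W(v,p):
    c,s=np.cos(v[3]),np.sin(v[3]);return np.array([c*p[0]-s*p[1]+v[0],s*p[0]+c*p[1]+v[1],p[2]+v[2]])
def res(v): return np.concatenate([proj(n,W(v,p))-c for n,p,c in obs])
r=least_squares(res,[.53,-.18,0,.26],loss='soft_l1');v=r.x
print(v,np.degrees(v[3]));print(np.round(res(v).reshape(-1,2),1))
v0=least_squares(lambda u:res([u[0],u[1],0,u[2]]),[.53,-.18,.26],loss='soft_l1').x;print('z=0',v0,np.round(res([v0[0],v0[1],0,v0[2]]).reshape(-1,2),1))
for q in np.arange(0,2.3,.2): print(round(q,1),np.round(W(v,(0,-.045+.095*np.cos(q),.058+.095*np.sin(q))),3))
print('hinge',W(v,(0,-.045,.058)))
# bench edge in top near column 330, row ~131: x for several heights
for z in (0,.05,.1): print(z,onz('top',(330,131),z),onz('side',(165,210),z))
E
```

```text
[ 0.53042847 -0.18142848  0.0044422   0.29980549] 17.177589039819686
[[-0.7 -0.4]
 [ 0.6 -0.9]
 [ 1.5  0.4]
 [-0.3  0.6]
 [ 0.2  0.1]
 [ 0.3  0.1]
 [ 0.6 -0.6]
 [ 0.4  0.2]
 [-0.   1.5]]
z=0 [ 0.53015261 -0.18232495  0.30307901] [[-0.6  0. ]
 [ 0.5 -0.5]
 [ 1.4  0.5]
 [-0.1  0.8]
 [ 0.3  0.4]
 [ 0.2  0.3]
 [ 0.4  0.4]
 [ 0.3  1.3]
 [-0.   2.7]]
0.0 [ 0.516 -0.134  0.062]
0.2 [ 0.516 -0.135  0.081]
0.4 [ 0.518 -0.141  0.099]
0.6 [ 0.521 -0.15   0.116]
0.8 [ 0.524 -0.161  0.131]
1.0 [ 0.529 -0.175  0.142]
1.2 [ 0.534 -0.192  0.151]
1.4 [ 0.539 -0.209  0.156]
1.6 [ 0.545 -0.227  0.157]
1.8 [ 0.55  -0.245  0.155]
2.0 [ 0.555 -0.262  0.149]
2.2 [ 0.56  -0.278  0.139]
hinge [ 0.54371852 -0.22442121  0.0624422 ]
0 [ 0.68901007 -0.17996514  0.        ] [ 0.5771384 -0.203158   0.       ]
0.05 [ 0.67665221 -0.17079281  0.05      ] [ 0.60796758 -0.17833378  0.05      ]
0.1 [ 0.66429436 -0.16162049  0.1       ] [ 0.63879676 -0.15350955  0.1       ]
```

```bash
python3 - <<'E'
import cv2
b=cv2.imread('pics/t0.png')
cv2.imwrite('pics/c3.png',cv2.resize(b[90:270,190:470],(784,504)))
E
```

```text
(no output)
```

View pics/c3.png

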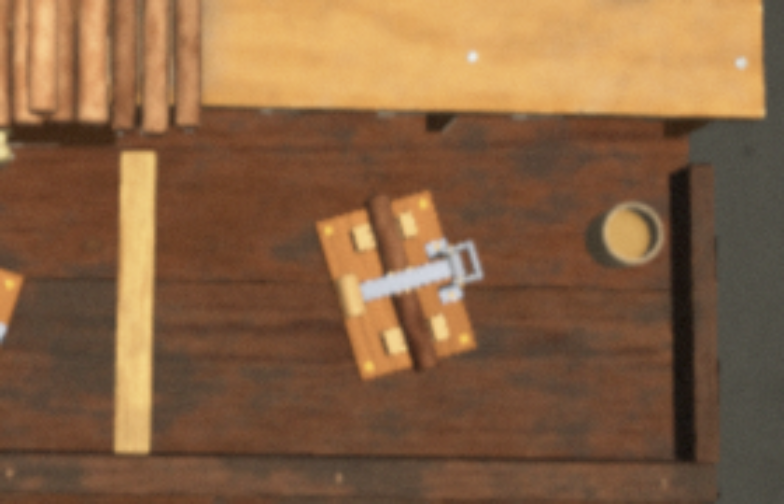

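The shelf edge is at x≈0.66 and about 0.13 high, which is clear of the work. The cradle yaw is 17°, and the grip bar is at (0.516, -0.134, 0.061). I start moving now.

Emit:
{"fn": "move_arm", "kwargs": {"jaw": [0.1,0.2,0.3,0.3,0.3,0.3,0.3,0.3,0.3,0.3], "delta_pos": [[0.0193,-0.0334,-0.0045],[0.0193,-0.0334,-0.0045],[0.0193,-0.0334,-0.0045],[0.0193,-0.0334,-0.0045],[0.0193,-0.0334,-0.0045],[0.0193,-0.0334,-0.0045],[0.0193,-0.0334,-0.0045],[0.0193,-0.0334,-0.0045],[0.0193,-0.0334,-0.0045],[0.0193,-0.0334,-0.0045]], "yaw": [-0.0515,-0.0515,-0.0515,-0.0515,-0.0515,-0.0515,-0.0515,-0.0515,-0.0515,-0.0515]}}

```text
time: 1.53
ee_pos: [0.3234, 0.1986, 0.3598]
tcp_rot: [179.9, 0.0, 136.7]
wrist_force: [1.2, -0.2, 0.6]
opening: 0.0596
grasp_force: 0.0
```

Emit:
{"fn": "move_arm", "kwargs": {"jaw": [0.3,0.3,0.3,0.3,0.3,0.3,0.3,0.3,0.3,0.3], "delta_pos": [[0.0193,-0.0334,-0.0045],[0.0193,-0.0334,-0.0045],[0.0193,-0.0334,-0.0045],[0.0193,-0.0334,-0.0045],[0.0193,-0.0334,-0.0045],[0.0193,-0.0334,-0.0045],[0.0193,-0.0334,-0.0045],[0.0193,-0.0334,-0.0045],[0.0193,-0.0334,-0.0045],[0.0193,-0.0334,-0.0045]], "yaw": [-0.0515,-0.0515,-0.0515,-0.0515,-0.0515,-0.0515,-0.0515,-0.0515,-0.0515,-0.0515]}}

```text
time: 2.37
ee_pos: [0.5166, -0.1357, 0.3145]
tcp_rot: [180.0, 0.0, 107.1]
wrist_force: [1.3, 1.8, 0.4]
opening: 0.0599
grasp_force: 0.0
```

Emit:
{"fn": "move_arm", "kwargs": {"jaw": [0.3,0.3], "delta_pos": [[0,0,0],[0,0,0]], "yaw": [0,0]}}

```text
time: 2.53
ee_pos: [0.5164, -0.1352, 0.3135]
tcp_rot: [-179.9, -0.1, 107.1]
wrist_force: [-0.2, 0.3, -0.3]
opening: 0.0597
grasp_force: 0.0
```

Emit:
{"fn": "move_arm", "kwargs": {"jaw": [0.3,0.3,0.3,0.3], "delta_pos": [[0,0.001,-0.02],[0,0,-0.02],[0,0,-0.02],[0,0,0]], "yaw": [0,0,0,0]}}

```text
time: 2.87
ee_pos: [0.5148, -0.1313, 0.2514]
tcp_rot: [-179.8, -0.2, 107.4]
wrist_force: [-0.7, -0.1, -0.7]
opening: 0.0597
grasp_force: 0.0
```

```bash
python3 - <<'E'
from h import *
a=save('top','t1.png');b=save('side','s1.png')
k=lambda im,x,y:cv2.resize(im[y:y+130,x:x+130],(400,400),interpolation=cv2.INTER_CUBIC)
cv2.imwrite('pics/m1.png',np.hstack([k(a,265,120),k(b,125,110)])[:,:,::-1])
g=np.array([.516,-.134,.062]);print(proj('top',g),proj('side',g),bot.get_obs()['ee_pos'])
E
```

```text
[315.42082023 195.05852097] [201.62597562 181.33078668] [ 0.51567122 -0.13174566  0.25520841]
```

View pics/m1.png

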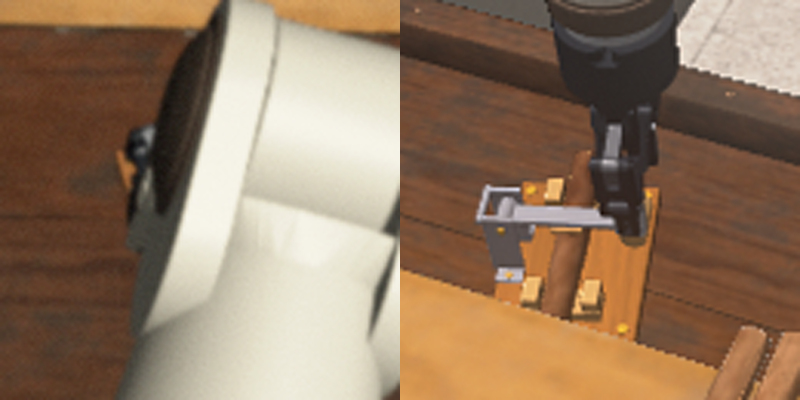

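The side view shows the fingers in line above and on either side of the grip bar, at about (202,180) px. I descend and pinch.

Emit:
{"fn": "move_arm", "kwargs": {"jaw": [0.3,0.3,0.3,0.4,0.5,0.6,0.7,0.7,0.7,0.7], "delta_pos": [[0,-0.001,-0.02],[0,-0.001,-0.02],[0,0,0],[0,0,0],[0,0,0],[0,0,0],[0,0,0],[0,0,0],[0,0,0],[0,0,0]], "yaw": [0,0,0,0,0,0,0,0,0,0], "force": 25}}

```text
time: 3.8
ee_pos: [0.5154, -0.1349, 0.217]
tcp_rot: [-179.9, 0.1, 107.3]
wrist_force: [-12.3, -1.8, 11.1]
opening: 0.0358
grasp_force: 24.8
```

Gripped at 35.8 mm. I swing along the arc, checking the force early.

Emit:
{"fn": "move_arm", "kwargs": {"jaw": [0.7,0.7,0.7,0.7], "delta_pos": [[0.0003,-0.001,0.0142],[0.0009,-0.003,0.0139],[0.0015,-0.005,0.0132],[0,0,0]], "yaw": [0,0,0,0]}}

```text
time: 4.13
ee_pos: [0.5182, -0.1444, 0.2592]
tcp_rot: [-179.9, 0.1, 107.3]
wrist_force: [-8.9, -0.3, 0.6]
opening: 0.0357
grasp_force: 26.2
```

Emit:
{"fn": "move_arm", "kwargs": {"jaw": [0.7,0.7,0.7,0.7,0.7,0.7,0.7], "delta_pos": [[0.0016,-0.0068,0.0123],[0.0026,-0.0085,0.0111],[0.0031,-0.01,0.0097],[0.0035,-0.0113,0.008],[0.0038,-0.0123,0.0061],[0.004,-0.013,0.0042],[0,0,0]], "yaw": [0,0,0,0,0,0,0]}}

```text
time: 4.72
ee_pos: [0.5372, -0.2071, 0.3097]
tcp_rot: [-180.0, 0.1, 107.2]
wrist_force: [-5.8, 0.5, 5.1]
opening: 0.0351
grasp_force: 26.4
```

Emit:
{"fn": "move_arm", "kwargs": {"jaw": [0.7,0.7,0.7,0.7,0.7,0.7], "delta_pos": [[0.0042,-0.0135,0.0021],[0.0042,-0.0136,0],[0.0042,-0.0134,-0.0022],[0.004,-0.013,-0.0043],[0.0038,-0.0122,-0.0062],[0,0,0]], "yaw": [0,0,0,0,0,0]}}

```text
time: 5.22
ee_pos: [0.5576, -0.2737, 0.2985]
tcp_rot: [-180.0, 0.2, 107.2]
wrist_force: [-6.8, -4.3, 7.0]
opening: 0.0357
grasp_force: 27.0
```

```bash
python3 - <<'E'
from h import *
b=save('side','s2.png')
cv2.imwrite('pics/m2.png',cv2.resize(b[90:240,100:250],(500,500),interpolation=cv2.INTER_CUBIC)[:,:,::-1])
E
```

```text
(no output)
```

View pics/m2.png

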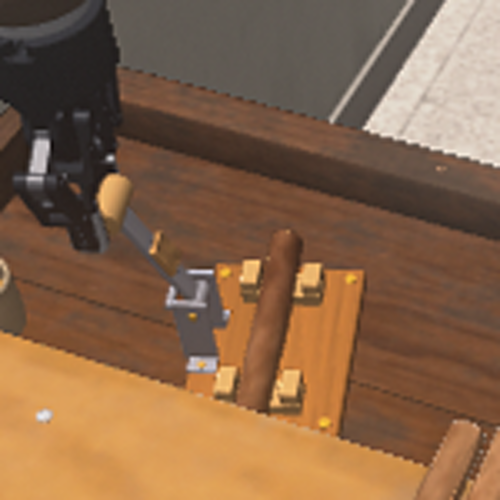

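```bash
python3 - <<'E'
from h import *
s=bot.get_obs();p=s['ee_pos'];print(s['opening'],s['grasp_force'],p)
c=lambda X:((proj('side',X)-[100,90])*500/150).round()
for d in (.137,.155,.173): print(c(p-[0,0,d]))
u=np.array([np.cos(.3),np.sin(.3),0]);g=p-[0,0,.155]
print('ends',c(g+.018*u),c(g-.018*u))
E
```

```text
0.035314719496620364 26.941752433776855 [ 0.55739089 -0.27294265  0.29888123]
[ 90. 185.]
[ 96. 206.]
[103. 226.]
ends [ 89. 227.] [103. 185.]
```

The keeper is well past balance, with the bar at about (134,150) px near the rear edge of the pads. The cigar is undisturbed. I open and rise straight up.

Emit:
{"fn": "move_arm", "kwargs": {"jaw": [0.6,0.5,0.4,0.3,0.3,0.3], "delta_pos": [[0,0,0],[0,0,0],[0,0,0],[0,0,0],[0,0,0],[0,0,0]], "yaw": [0,0,0,0,0,0]}}

```text
time: 5.77
ee_pos: [0.5579, -0.271, 0.297]
tcp_rot: [180.0, 0.0, 107.3]
wrist_force: [0.3, 0.3, -0.0]
opening: 0.0598
grasp_force: 0.0
```

Emit:
{"fn": "move_arm", "kwargs": {"jaw": [0.3,0.3,0.3,0.3,0.3,0.3,0.3], "delta_pos": [[0,0,0.01],[0,0,0.02],[0,0,0.03],[0,0,0.03],[0,0,0.03],[0,0,0.02],[0,0,0]], "yaw": [0,0,0,0,0,0,0]}}

```text
time: 6.35
ee_pos: [0.5575, -0.2709, 0.4427]
tcp_rot: [179.7, 0.3, 107.3]
wrist_force: [-0.2, -0.2, 0.4]
opening: 0.0601
grasp_force: 0.0
```

```bash
python3 - <<'E'
from h import *
b=save('side','s3.png')
cv2.imwrite('pics/m3.png',cv2.resize(b[60:260,80:340],(780,600),interpolation=cv2.INTER_CUBIC)[:,:,::-1])
s=bot.get_obs();print(s['time'],s['ee_pos'],s['wrist_force'],s['opening'])
v=[.5304,-.1814,.0044,.2998]
for q in(1.8,2,2.2):
    y=-.045+.095*np.cos(q);print(q,proj('side',[v[0]-np.sin(v[3])*y,v[1]+np.cos(v[3])*y,v[2]+.058+.095*np.sin(q)])*3-[240,180])
E
```

```text
6.4 [ 0.55774018 -0.27107289  0.44012873] [ 0.17527492 -0.1006295  -0.01273468] 0.05945268602954183
1.8 [184.47393318 267.05654177]
2 [160.42815585 272.19529281]
2.2 [140.01422283 280.86584534]
```

View pics/m3.png

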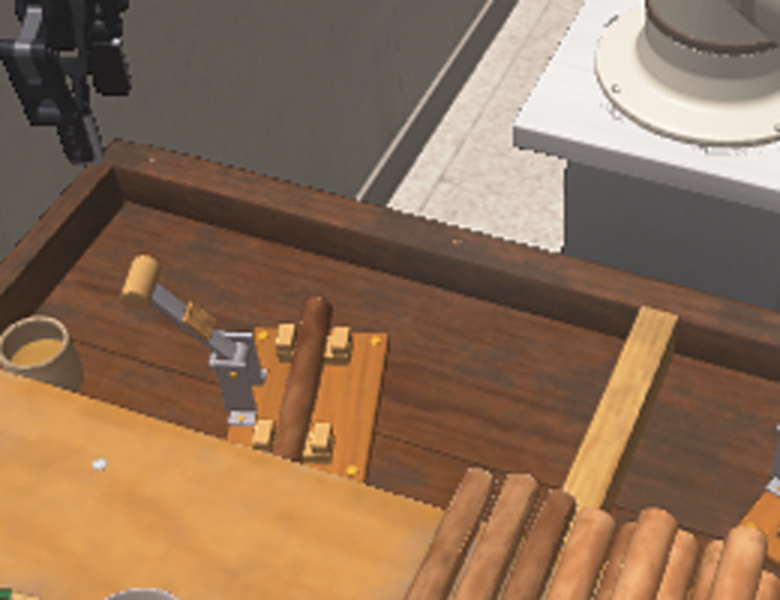

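The bar is at crop (140,280), which matches q=2.2, so the keeper lies on its stop. The cigar is in its groove, the empty cradle was not touched, and the gripper is clear.

```bash
python3 -c "
from workcell import bot
print(bot.job_done())"
```

```text
the job is handed in; nothing more can be done
None
```

The loaded cradle's keeper is swung right over and lies on its stop by itself. The cigar is still in its groove, I never went near the empty cradle, and the job was handed in at about 6.4 s.

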